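# Take the tab stop off the accessory rail

### The job

The flat metal accessory rail on the bar has two stops captive in its slot. Slide the one with the tall upright flat tab along the rail and out of the rail's open end, then lift it off and stand it upright on the black bar tray, ready for cleaning. Leave the stop with the low round knob where it is in the rail.

Things in the scene. Friction and masses are not known exactly. Their poses are not given: they have to be found in the camera images.
- rail: aluminium T-slot rail fixed to the worktop, 260 mm long (its y), 64 mm wide (x), 21 mm high; origin at the centre of its underside. Slot along y: floor 6 mm above the worktop, channel 38 mm wide and 10 mm high under lips with an 18 mm gap, lips' top at 21 mm. The +y end (y = +130 mm) is open; a black cap 30 mm high closes the -y end
- rail_open_end (a point): centre of the slot's floor at the open end of the rail, 130 mm from the rail's origin along +y; axes as the rail's
- tab_stop: stop to take off: 79 mm high, 0.11-0.21 kg, captive in the slot, slides freely. Origin: centre of its underside; z up, y along the rail. Foot 34 (x) x 40 (y) x 6 mm in the channel, 12 mm neck, plate 46 x 44 mm at 18-26 mm up, ledge to 32 mm, then the tab to grip: 40 mm wide (x), 14 mm thick (y), 32-79 mm up. The foot is clear of the rail when the origin is over 20 mm past the open end
- tab_grip (a point): centre of the tab of tab_stop, 58 mm above the underside of its foot; axes as the stop's
- knob_stop: the stop to leave alone: the same foot and plate but a low round knob, 28 mm across, 46 mm high in all; loose in the slot near the closed end. Origin at the centre of its underside, y along the rail
- bar_tray: black flat bar tray lying on the worktop (it does not move), 110 mm (x) by 200 mm (y), 14 mm high; origin at the centre of its underside. Its flat floor is 4 mm above the worktop, 102 x 192 mm inside a 4 mm thick rim

How it is judged:
By the outcome, as a careful person would: the job done as asked, in the order asked, and still so for the second after the job is handed in, with the robot touching nothing.
It also fails if it takes over 35 s, if anything falls off the work surface, if the arm or the gripper's body presses on something with over 40 N, if the wrist force passes 120 N, or if a joint passes its speed limit or range.

### The arm

A 6-joint arm with a two-finger parallel gripper is mounted at the origin on a cart in front of the work surface, level with it; the furniture and walls round the work are solid. World frame = base frame: x ahead of the robot, y to its left, z up, the work surface at z = 0. Lengths are in m, angles in degrees, forces in N, time in s.
With the tool pointing down it reaches from about 0.35 to 0.85 m from the base axis. Payload 8.1 kg.
Tool frame: the origin (TCP) lies on the centre line of the jaws, within the pads' length; the fingertips stand 11 mm ahead of it and the grasp point (between the pads) lies 8 mm behind it (tips_ahead is the z of the fingertips in the tool frame, in m); z points along the fingers, y is the line along which they close (so a half turn about z gives the same grasp; the last joint's range is limited). The gripper opens to 93 mm and grips with 3 to 60 N. Pads are 15 mm wide; open, the fingers measure 128 mm over their backs; the gripper's body (75 mm by 188 mm) begins 65 mm behind the grasp point.
Start: joints at [64.836, 7.471, 85.268, -0, 87.261, -4.893], TCP at [0.208, 0.563, 0.23] pointing down, gripper open.
Joint ranges: [-169.43, 169.43], [-51.17, 129.36], [1.28, 143.12], [-76.62, 256.62], [0, 156.53], [-152.29, 152.29]. Speed limits (degrees/s): [136.94, 136.94, 159.86, 180, 180, 180].

### API

Orientations are given as a 3x3 rotation matrix whose columns are the frame's x, y, z axes.
In Python, from cell import sense, read_camera, camera_info, job_done, tips_ahead gives the robot as it stands.
- The arm moves only by the tool move_arm, never from a script. Its arguments are lists of equal length, an entry for each row: "gripper": the opening in per cent of the stroke, from 0 (shut) to 100 (fully open); "dp": the shift along the world's x, y, z in units of 50 mm (1.0 is 50 mm), a list of three; "twist": the turn, a rotation vector about the world's x, y, z in units of 8 degrees (1.0 is 8 degrees), a list of three. A call has 1 to 5 rows; each row shifts and turns the commanded pose from where the row before left it; what a row does not reach is not made up. A row lasts 1/10 s, in which the tool goes at most 50 mm and 8.59 degrees, less where a joint would pass 70% of its speed; a pose out of reach is approached as far as the arm can. A call is refused whole if a number of a shift passes 1 or a number of a turn 1, either way. A call with a gripper value outside its range is refused whole. The fingers move at their own pace and stop on an object; "newtons" is the grip in N (left out, the last holds). Time passes only in rows, so rows that do not move let the fingers close. It gives the time, the measured TCP pose, the force, the opening and the grip force at its end, in the units of the state.
- sense(): the state, without advancing time (a new reading comes with each control period).
- read_camera(name): name is "side" or "top"; returns the picture (400x640x3 uint8, red, green, blue); there is no depth.
- camera_info(name): a dict with "mtx" (3x3 intrinsics, pixels), "R" (3x3) and "t" (3): a world point X has camera coordinates R X + t. Camera axes: x right, y down, z forward; pixel columns grow to the right and rows downward; lengths in m; the calibration is good to about 2 mm. A picture is of the moment at which its call begins. camera_info takes no time and is no camera call.
- job_done(): hands the job in; it is judged then, once.
The state is a dict: "t": time; "joint_positions": joint angles; "qd": joint speeds; "joint_torque": joint torques, N m; "position": TCP position; "eef_rot": TCP orientation; "contact_force": force on the tool from outside, world axes, zero at the start; "torque": the same for the moment, N m; "grip_width": finger opening in m; "grasp_force": force on a finger pad.
Only numpy, scipy, OpenCV 4.12 (cv2) and the standard library are available. Lean on these libraries where they do the work, as an engineer would, in place of code of your own. Each camera call takes 0.05 s, during which the arm holds its last target. There are 200 camera calls.

## Working session

There is one attempt and no reset: what is moved stays moved. The work goes in short steps, Python scripts to look and compute and a tool call to move; the robot and the scene stay as the last step left them, time stands still between calls to the robot, and variables do not carry over. Pictures are saved under pics/ and viewed, at most 10 in all, crops included, and the job is handed in when it is done.

Besides the shell and the picture viewer there is one more tool, called as name(argument=value, ...), one argument or row to a line, values as JSON. move_arm: Moves the arm, as the interface text tells. Its arguments: {"type":"object","properties":{"gripper":{"type":"array","items":{"type":"number"}},"dp":{"type":"array","items":{"type":"array","items":{"type":"number"}}},"twist":{"type":"array","items":{"type":"array","items":{"type":"number"}}},"newtons":{"type":"number"}},"required":["gripper","dp","twist"]}

```bash
mkdir -p pics
cat > h.py <<'E'
import numpy as np, cv2
from cell import *
def ray(n,uv):
    c=camera_info(n);K,R,t=map(np.array,(c["mtx"],c["R"],c["t"]))
    return -R.T@t, R.T@np.linalg.inv(K)@np.array([*uv,1.])
def plane(n,uv,z):
    o,d=ray(n,uv);return o+d*(z-o[2])/d[2]
def tri(a,b):
    (o,d),(p,e)=ray("top",a),ray("side",b);d=d/np.linalg.norm(d);e=e/np.linalg.norm(e)
    s=np.linalg.lstsq(np.c_[d,-e],p-o,rcond=None)[0]
    A,B=o+s[0]*d,p+s[1]*e;return (A+B)/2,np.linalg.norm(A-B)
def proj(n,X):
    c=camera_info(n);p=np.array(c["mtx"])@(np.array(c["R"])@np.array(X)+np.array(c["t"]));return p[:2]/p[2]
def snap(n,f):
    i=read_camera(n);cv2.imwrite("pics/"+f,i[:,:,::-1]);return i
E
python3 -c "
from h import *
snap('top','t0.png');snap('side','s0.png')
for n in('top','side'):print(n,ray(n,(320,200)))
s=sense();print(s['t'],s['eef_rot'],s['grip_width'],tips_ahead)"
```

```text
top (array([0.38542993, 0.07189919, 0.89577503]), array([ 0.18434006, -0.02809051, -0.98252449]))
side (array([ 0.45693107, -0.77420453,  0.55921287]), array([ 0.08853915,  0.85297593, -0.51443732]))
0.1 [[-9.38067264e-01  3.46452420e-01 -7.26479617e-04]
 [ 3.46453149e-01  9.38066027e-01 -1.53090160e-03]
 [ 1.51101282e-04 -1.68777983e-03 -9.99998564e-01]] 0.09292753266874325 0.011
```

View pics/t0.png

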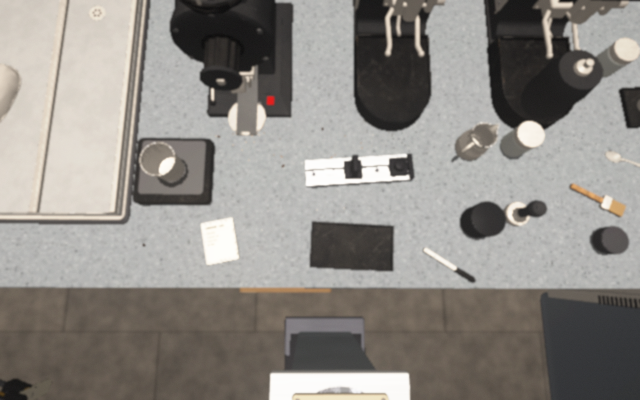

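View pics/s0.png

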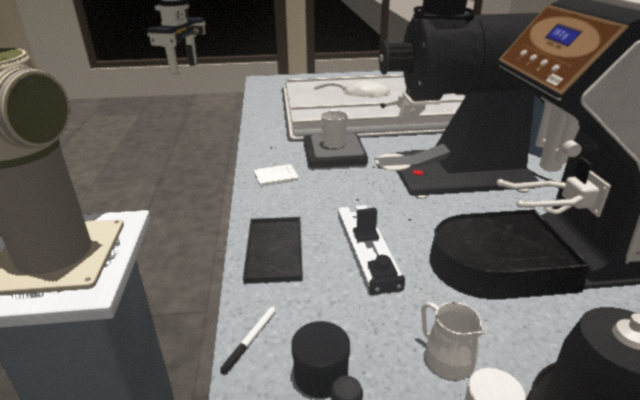

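The top view shows the rail from about (305,172), its open +y end, to (411,167), the cap. The tab is at about (353,167), the knob at (400,166) and the tray spans (311-394, 222-270). In the side view the tab is at (367,223), the knob at (382,267) and the tray at (274,249).

```bash
python3 -c "
from h import *
a=cv2.imread('pics/t0.png')[140:280,295:425];b=cv2.imread('pics/s0.png')[195:300,235:415]
cv2.imwrite('pics/c1.png',cv2.resize(a,None,fx=4,fy=4,interpolation=2))
cv2.imwrite('pics/c2.png',cv2.resize(b,None,fx=4,fy=4,interpolation=2))
t=cv2.imread('pics/t0.png');hs=cv2.cvtColor(t,cv2.COLOR_BGR2HSV)
def cnt(m,x,y):
    for c in cv2.findContours(m,0,1)[0]:
        r=cv2.minAreaRect(c)
        if cv2.contourArea(c)>50 and x[0]<r[0][0]<x[1] and y[0]<r[0][1]<y[1]:yield r
for nm,m,y,z in(('white',cv2.inRange(t,(215,)*3,(255,)*3),(150,195),.021),('dark',cv2.inRange(t,(0,)*3,(70,)*3),(150,280),.014)):
    for r in cnt(m,(300,420),y):
        print(nm,np.round(r[0],1),np.round(r[1],1),round(r[2],1));print([np.round(plane('top',p,z),4).tolist() for p in cv2.boxPoints(r)])
"
```

```text
white [356.1 169.4] [ 25.8 102.7] 86.4
[[0.6509, 0.0864, 0.021], [0.6698, -0.1694, 0.021], [0.6036, -0.1706, 0.021], [0.5855, 0.0819, 0.021]]
white [382.7 159.6] [ 9.5 47.2] 86.2
[[0.6606, -0.0496, 0.021], [0.6698, -0.1676, 0.021], [0.6452, -0.1682, 0.021], [0.6361, -0.0508, 0.021]]
dark [351.7 246.1] [80.8 43.7] 2.9
[[0.3917, 0.0696, 0.014], [0.4959, 0.0649, 0.014], [0.4871, -0.1308, 0.014], [0.383, -0.122, 0.014]]
dark [353. 166.] [20. 14.] 90.0
[[0.6636, -0.0184, 0.014], [0.6639, -0.0536, 0.014], [0.6122, -0.0526, 0.014], [0.6119, -0.0178, 0.014]]
dark [400.8 167.2] [22.3 21.5] 82.4
[[0.6604, -0.1255, 0.014], [0.6683, -0.1797, 0.014], [0.611, -0.1846, 0.014], [0.6033, -0.131, 0.014]]
```

View pics/c1.png

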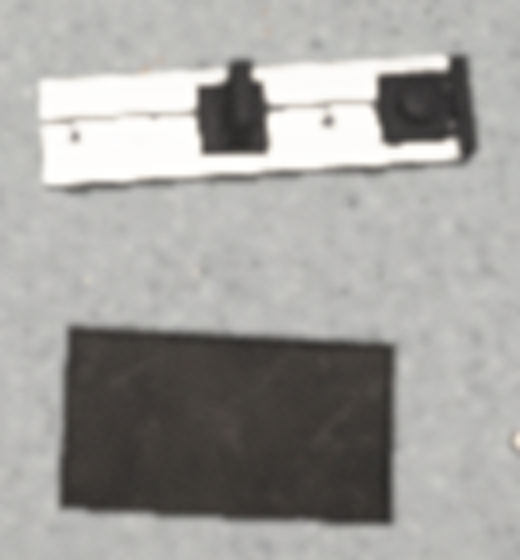

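View pics/c2.png

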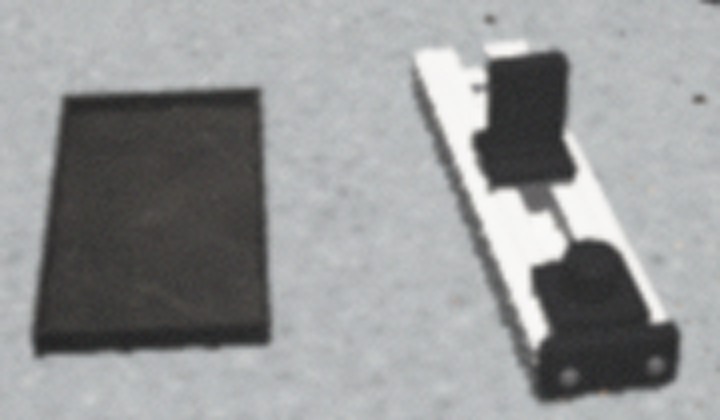

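The top crop shows the rail corners at crop (40,80), (43,186), (445,57) and (460,160). The plate is about (198-268, 84-153), and the tab's far end is at (230-251, 60). In the side crop the tab's top corners are at (490,60) and (565,52), and the tray's rim is at (64,95), (260,90), (270,340) and (36,350).

```bash
python3 -c "
from h import *
T=lambda u,v:(295+u/4-.4,140+v/4-.4)
S=lambda u,v:(235+u/4-.4,195+v/4-.4)
r=lambda x:np.round(x,4).tolist()
P=lambda u,v,z:r(plane('top',T(u,v),z))
print('rail',[P(*p,.021) for p in((40,80),(445,57),(43,183),(455,160))])
print('cap',[P(*p,.03) for p in((467,57),(472,158))])
print('plate',[P(*p,.032) for p in((198,88),(263,82),(268,152),(203,153))])
print('tab far x end',[P(*p,.085) for p in((230,60),(251,60))])
Q=lambda a,b:[(r(v),round(e,4)) for v,e in[tri(T(*a),S(*b))]]
print('tri tab +x top',Q((251,60),(565,60)),Q((230,60),(565,52)))
print('tri plate -y corners (+x,-x)',Q((263,83),(565,133)),Q((263,83),(577,163)),Q((268,152),(490,172)))
print('side tab top z85',[r(plane('side',S(*p),.085)) for p in((490,60),(565,52))])
print('rail side open end',[r(plane('side',S(*p),.021)) for p in((415,52),(525,43))],'tri',Q((40,80),(525,43)),Q((43,183),(415,52)))
print('tray side',[r(plane('side',S(*p),.014)) for p in((64,95),(260,90),(270,328),(38,338))])
print('tray top',[P(*p,.014) for p in((68,327),(392,345),(392,522),(62,507))])
print('tray tri',Q((68,327),(260,90)),Q((392,345),(270,328)),Q((392,522),(38,338)),Q((62,507),(64,95)))
"
```

```text
rail [[0.6511, 0.0852, 0.021], [0.6683, -0.1675, 0.021], [0.5858, 0.0828, 0.021], [0.6022, -0.171, 0.021]]
cap [[0.6655, -0.1787, 0.03], [0.6013, -0.1789, 0.03]]
plate [[0.6436, -0.0117, 0.032], [0.6477, -0.0517, 0.032], [0.6036, -0.0539, 0.032], [0.6026, -0.0143, 0.032]]
tab far x end [[0.6447, -0.0253, 0.085], [0.6448, -0.0374, 0.085]]
tri tab +x top [([0.644, -0.0373, 0.0851], np.float64(0.0015))] [([0.6458, -0.0256, 0.082], np.float64(0.0003))]
tri plate -y corners (+x,-x) [([0.6422, -0.0492, 0.0496], np.float64(0.0009))] [([0.6481, -0.0517, 0.0325], np.float64(0.0022))] [([0.6042, -0.0539, 0.0325], np.float64(0.0014))]
side tab top z85 [[0.6068, -0.0331, 0.085], [0.6448, -0.0302, 0.085]]
rail side open end [[0.5869, 0.0803, 0.021], [0.6498, 0.0823, 0.021]] tri [([0.651, 0.0852, 0.0193], np.float64(0.0012))] [([0.5867, 0.0828, 0.0193], np.float64(0.0011))]
tray side [[0.3909, 0.0703, 0.014], [0.4983, 0.0625, 0.014], [0.489, -0.1364, 0.014], [0.3838, -0.1312, 0.014]]
tray top [[0.4981, 0.067, 0.014], [0.4882, -0.1296, 0.014], [0.3827, -0.1259, 0.014], [0.3908, 0.0699, 0.014]]
tray tri [([0.4985, 0.067, 0.0111], np.float64(0.0))] [([0.4891, -0.1307, 0.0091], np.float64(0.0005))] [([0.383, -0.1267, 0.0102], np.float64(0.0006))] [([0.3909, 0.0699, 0.0142], np.float64(0.0001))]
```

move_arm(
  gripper=[100,100,100,100,100],
  dp=[
    [0.53,-0.76,0],
    [0.53,-0.76,0],
    [0.53,-0.76,0],
    [0.53,-0.76,0],
    [0.53,-0.76,0],
  ],
  twist=[
    [0,0,0.2],
    [0,0,0.2],
    [0,0,0.2],
    [0,0,0.2],
    [0,0,0.2],
  ],
  newtons=20,
)

```text
t: 0.6
position: [0.3408, 0.3711, 0.2292]
eef_rot: [[-0.977, 0.211, -0.0], [0.211, 0.977, -0.0], [0.0, -0.0, -1.0]]
contact_force: [1.1, 0.2, -0.7]
grip_width: 0.0928
grasp_force: 0.0
```

move_arm(
  gripper=[100,100,100,100,100],
  dp=[
    [0.53,-0.76,0],
    [0.53,-0.76,0],
    [0.53,-0.76,0],
    [0.53,-0.76,0],
    [0.53,-0.76,0],
  ],
  twist=[
    [0,0,0.2],
    [0,0,0.2],
    [0,0,0.2],
    [0,0,0.2],
    [0,0,0.2],
  ],
)

```text
t: 1.1
position: [0.4734, 0.1811, 0.2294]
eef_rot: [[-0.997, 0.073, -0.0], [0.073, 0.997, -0.0], [0.0, -0.0, -1.0]]
contact_force: [0.8, 0.3, -0.3]
grip_width: 0.0927
grasp_force: 0.0
```

move_arm(
  gripper=[100,100,100,100,100],
  dp=[
    [0.53,-0.76,0],
    [0.53,-0.76,0],
    [0.53,-0.76,0],
    [0.53,-0.76,0],
    [0.53,-0.76,0],
  ],
  twist=[
    [0,0,0.2],
    [0,0,0.2],
    [0,0,0.2],
    [0,0,0.2],
    [0,0,0.2],
  ],
)

```text
t: 1.6
position: [0.6059, -0.0089, 0.2291]
eef_rot: [[-0.998, -0.066, -0.001], [-0.066, 0.998, 0.0], [0.001, 0.0, -1.0]]
contact_force: [1.0, 1.0, 0.3]
grip_width: 0.0931
grasp_force: 0.0
```

move_arm(
  gripper=[100,100,100,100,100],
  dp=[
    [0.4,-0.45,0],
    [0,0,-0.7],
    [0,0,-0.7],
    [0,0,-0.7],
    [0,0,-0.4],
  ],
  twist=[
    [0,0,0],
    [0,0,0],
    [0,0,0],
    [0,0,0],
    [0,0,0],
  ],
)

```text
t: 2.1
position: [0.6231, -0.0296, 0.1003]
eef_rot: [[-0.998, -0.065, -0.005], [-0.065, 0.998, 0.001], [0.005, 0.001, -1.0]]
contact_force: [-0.8, 0.9, -0.3]
grip_width: 0.0929
grasp_force: 0.0
```

```bash
python3 -c "
from h import *
a=snap('top','t1.png')[120:220,290:430];b=snap('side','s1.png')[120:300,280:460]
a=cv2.resize(a,None,fx=3,fy=3,interpolation=2);b=cv2.resize(b,None,fx=2,fy=2,interpolation=2)
c=np.zeros((360,780,3),np.uint8);c[:300,:420]=a;c[:,420:]=b;cv2.imwrite('pics/c3.png',c[:,:,::-1]);s=sense();print(s['position'],s['contact_force'])"
```

```text
[ 0.6219658  -0.02927793  0.0996285 ] [-0.24000518 -0.55110746 -0.52057543]
```

View pics/c3.png

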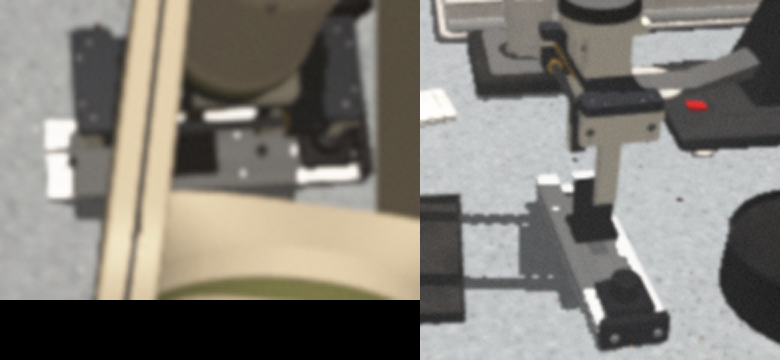

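The crop shows the gripper above the tab. The near finger's tip is at side pixel (372,223) and the tab is at about (362,220). I'll check this against projection.

```bash
python3 -c "
from h import *
s=sense();p=np.array(s['position']);R=np.array(s['eef_rot'])
for sg in(-1,1):
  for w in (.047,.06): print(sg,w,proj('side',p+R@[0,sg*w,.011]))
print(proj('side',(.6255,-.032,.085)),proj('side',(.6255,-.032,.038)))"
```

```text
-1 0.047 [370.76090347 219.51079522]
-1 0.06 [372.63258498 223.32053318]
1 0.047 [358.54366728 194.64306622]
1 0.06 [357.01648371 191.53454098]
[366.38623378 208.70167364] [365.34552447 228.43121172]
```

move_arm(
  gripper=[100,100,100],
  dp=[
    [0.07,-0.06,-0.3],
    [0,0,-0.3],
    [0,0,-0.25],
  ],
  twist=[
    [0,0,0],
    [0,0,0],
    [0,0,0],
  ],
)

```text
t: 2.5
position: [0.6294, -0.0328, 0.0618]
eef_rot: [[-0.998, -0.065, 0.001], [-0.065, 0.998, -0.0], [-0.001, -0.0, -1.0]]
contact_force: [-0.2, -0.8, 0.5]
grip_width: 0.0931
grasp_force: 0.0
```

move_arm(
  gripper=[100,100,40,0,0],
  dp=[
    [-0.06,0,-0.12],
    [0,0,0],
    [0,0,0],
    [0,0,0],
    [0,0,0],
  ],
  twist=[
    [0,0,0],
    [0,0,0],
    [0,0,0],
    [0,0,0],
    [0,0,0],
  ],
  newtons=20,
)

```text
t: 3.0
position: [0.6265, -0.0327, 0.0571]
eef_rot: [[-0.998, -0.065, 0.001], [-0.065, 0.998, -0.0], [-0.001, -0.0, -1.0]]
contact_force: [-0.3, 0.3, 0.8]
grip_width: 0.0738
grasp_force: 0.0
```

move_arm(
  gripper=[0,0,0,0,0],
  dp=[
    [0,0,0],
    [0,0,0],
    [0,0,0],
    [0,0,0],
    [0,0,0],
  ],
  twist=[
    [0,0,0],
    [0,0,0],
    [0,0,0],
    [0,0,0],
    [0,0,0],
  ],
)

```text
t: 3.5
position: [0.6258, -0.0326, 0.0561]
eef_rot: [[-0.998, -0.065, -0.0], [-0.065, 0.998, 0.0], [0.0, 0.0, -1.0]]
contact_force: [0.5, -0.5, 0.4]
grip_width: 0.0336
grasp_force: 0.0
```

move_arm(
  gripper=[0,0,0,0,0],
  dp=[
    [0,0,0],
    [0,0,0],
    [0,0,0],
    [0,0,0],
    [0,0,0],
  ],
  twist=[
    [0,0,0],
    [0,0,0],
    [0,0,0],
    [0,0,0],
    [0,0,0],
  ],
)

```text
t: 4.0
position: [0.6257, -0.0326, 0.0559]
eef_rot: [[-0.998, -0.065, -0.0], [-0.065, 0.998, 0.0], [0.0, 0.0, -1.0]]
contact_force: [0.9, 0.1, -0.8]
grip_width: 0.0143
grasp_force: 20.0
```

move_arm(
  gripper=[0,0,0,0,0],
  dp=[
    [0,0,0.03],
    [-0.013,0.2,0],
    [-0.027,0.4,0],
    [-0.027,0.4,0],
    [-0.02,0.3,0],
  ],
  twist=[
    [0,0,0],
    [0,0,0],
    [0,0,0],
    [0,0,0],
    [0,0,0],
  ],
)

```text
t: 4.5
position: [0.6213, 0.0341, 0.0576]
eef_rot: [[-0.998, -0.066, -0.0], [-0.066, 0.998, 0.0], [0.0, 0.0, -1.0]]
contact_force: [-0.0, 0.5, -1.5]
grip_width: 0.0137
grasp_force: 20.0
```

move_arm(
  gripper=[0,0,0,0,0],
  dp=[
    [-0.027,0.4,0],
    [-0.027,0.4,0],
    [-0.027,0.4,0],
    [-0.027,0.4,0],
    [-0.027,0.4,0],
  ],
  twist=[
    [0,0,0],
    [0,0,0],
    [0,0,0],
    [0,0,0],
    [0,0,0],
  ],
)

```text
t: 5.0
position: [0.6145, 0.1338, 0.0577]
eef_rot: [[-0.998, -0.065, 0.0], [-0.065, 0.998, 0.0], [-0.0, 0.0, -1.0]]
contact_force: [-0.5, 0.5, -1.3]
grip_width: 0.0137
grasp_force: 20.0
```

move_arm(
  gripper=[0,0,0],
  dp=[
    [-0.013,0.2,0],
    [0,0,0],
    [0,0,0],
  ],
  twist=[
    [0,0,0],
    [0,0,0],
    [0,0,0],
  ],
)

```text
t: 5.3
position: [0.6141, 0.1421, 0.0576]
eef_rot: [[-0.998, -0.066, -0.0], [-0.066, 0.998, -0.0], [0.0, -0.0, -1.0]]
contact_force: [-0.2, 0.8, -1.0]
grip_width: 0.0137
grasp_force: 20.0
```

```bash
python3 -c "
from h import *
a=snap('side','s2.png')[150:310,290:450];cv2.imwrite('pics/c4.png',cv2.resize(a,None,fx=3,fy=3,interpolation=2)[:,:,::-1])"
```

```text
(no output)
```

View pics/c4.png

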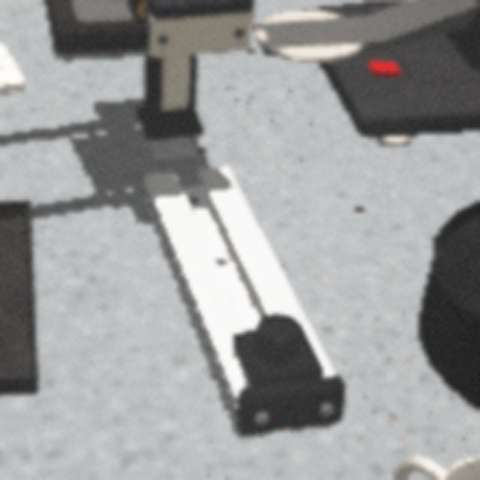

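move_arm(
  gripper=[0,0,0,0,0],
  dp=[
    [0,0,0.5],
    [0,0,0.7],
    [-0.4,-0.4,0],
    [-0.6,-0.6,0],
    [-0.6,-0.6,0],
  ],
  twist=[
    [0,0,0],
    [0,0,0],
    [0,0,-0.1],
    [0,0,-0.2],
    [0,0,-0.2],
  ],
)

```text
t: 5.85
position: [0.5335, 0.0607, 0.118]
eef_rot: [[-1.0, 0.006, 0.001], [0.006, 1.0, -0.0], [-0.001, -0.0, -1.0]]
contact_force: [1.1, -0.4, -1.4]
grip_width: 0.0139
grasp_force: 20.0
```

move_arm(
  gripper=[0,0,0,0,0],
  dp=[
    [-0.6,-0.6,0],
    [-0.6,-0.6,0],
    [-0.4,-0.4,0],
    [-0.2,-0.2,0],
    [0,0,0],
  ],
  twist=[
    [0,0,-0.2],
    [0,0,-0.13],
    [0,0,0],
    [0,0,0],
    [0,0,0],
  ],
)

```text
t: 6.35
position: [0.4435, -0.0291, 0.1178]
eef_rot: [[-0.999, 0.054, 0.001], [0.054, 0.999, -0.0], [-0.001, -0.0, -1.0]]
contact_force: [0.3, 0.7, -1.3]
grip_width: 0.0142
grasp_force: 20.0
```

Down by 0.060 to about 0.058, then gently to contact.

move_arm(
  gripper=[0,0,0,0,0],
  dp=[
    [-0.06,0,-0.4],
    [0,0,-0.5],
    [0,0,-0.25],
    [0,0,-0.05],
    [0,0,0],
  ],
  twist=[
    [0,0,0],
    [0,0,0],
    [0,0,0],
    [0,0,0],
    [0,0,0],
  ],
)

```text
t: 6.85
position: [0.4413, -0.0273, 0.0576]
eef_rot: [[-0.999, 0.05, -0.001], [0.05, 0.999, 0.0], [0.001, 0.0, -1.0]]
contact_force: [0.1, -0.4, -1.0]
grip_width: 0.0139
grasp_force: 20.0
```

move_arm(
  gripper=[0,0,0],
  dp=[
    [0,0,-0.03],
    [0,0,0],
    [0,0,0],
  ],
  twist=[
    [0,0,0],
    [0,0,0],
    [0,0,0],
  ],
)

```text
t: 7.15
position: [0.4417, -0.0277, 0.0569]
eef_rot: [[-0.999, 0.051, 0.001], [0.051, 0.999, -0.0], [-0.001, -0.0, -1.0]]
contact_force: [0.3, 0.4, -1.2]
grip_width: 0.0139
grasp_force: 20.0
```

move_arm(
  gripper=[0,0,0],
  dp=[
    [0,0,-0.05],
    [0,0,0],
    [0,0,0],
  ],
  twist=[
    [0,0,0],
    [0,0,0],
    [0,0,0],
  ],
)

```text
t: 7.45
position: [0.4414, -0.0277, 0.0539]
eef_rot: [[-0.999, 0.051, 0.001], [0.051, 0.999, -0.0], [-0.001, -0.0, -1.0]]
contact_force: [1.0, -0.3, -0.0]
grip_width: 0.0139
grasp_force: 20.0
```

move_arm(
  gripper=[0,0,0,0],
  dp=[
    [0,0,-0.02],
    [0,0,0],
    [0,0,0],
    [0,0,0],
  ],
  twist=[
    [0,0,0],
    [0,0,0],
    [0,0,0],
    [0,0,0],
  ],
)

```text
t: 7.85
position: [0.4418, -0.0277, 0.0538]
eef_rot: [[-0.999, 0.051, 0.001], [0.051, 0.999, -0.0], [-0.001, -0.0, -1.0]]
contact_force: [-3.2, 0.4, 9.8]
grip_width: 0.0137
grasp_force: 20.0
```

Seated, with contact at 9.8 N. I'll ease off slightly and release.

move_arm(
  gripper=[0,5,20,40,60],
  dp=[
    [0,0,0.015],
    [0,0,0],
    [0,0,0],
    [0,0,0],
    [0,0,0],
  ],
  twist=[
    [0,0,0],
    [0,0,0],
    [0,0,0],
    [0,0,0],
    [0,0,0],
  ],
)

```text
t: 8.35
position: [0.4408, -0.0276, 0.0531]
eef_rot: [[-0.999, 0.051, -0.001], [0.051, 0.999, 0.0], [0.001, 0.0, -1.0]]
contact_force: [-0.2, 0.9, 0.2]
grip_width: 0.0298
grasp_force: 0.0
```

move_arm(
  gripper=[60,60,60,60,60],
  dp=[
    [0,0,0],
    [0,0,0],
    [0,0,0],
    [0,0,0],
    [0,0,0],
  ],
  twist=[
    [0,0,0],
    [0,0,0],
    [0,0,0],
    [0,0,0],
    [0,0,0],
  ],
)

```text
t: 8.85
position: [0.4411, -0.0276, 0.0534]
eef_rot: [[-0.999, 0.051, -0.0], [0.051, 0.999, 0.0], [0.0, 0.0, -1.0]]
contact_force: [-0.3, 0.1, 0.6]
grip_width: 0.0557
grasp_force: 0.0
```

move_arm(
  gripper=[60,60,60,60,60],
  dp=[
    [0,0,0.4],
    [0,0,0.6],
    [0,0,0.8],
    [0,0,0.8],
    [0,0,0.8],
  ],
  twist=[
    [0,0,0],
    [0,0,0],
    [0,0,0],
    [0,0,0],
    [0,0,0],
  ],
)

```text
t: 9.35
position: [0.4408, -0.0276, 0.225]
eef_rot: [[-0.999, 0.051, -0.0], [0.051, 0.999, 0.0], [0.0, 0.0, -1.0]]
contact_force: [1.3, 0.2, -0.1]
grip_width: 0.0557
grasp_force: 0.0
```

```bash
python3 -c "
from h import *
a=snap('side','s3.png')[150:310,220:440];cv2.imwrite('pics/c5.png',cv2.resize(a,None,fx=3,fy=3,interpolation=2)[:,:,::-1])
print(sense()['position'],proj('side',(.4412,-.0277,.083)),proj('side',(.4412,-.0277,.004)))"
```

```text
[ 0.44393022 -0.02812444  0.23265565] [272.41536614 214.44824599] [274.81085366 247.13896179]
```

View pics/c5.png

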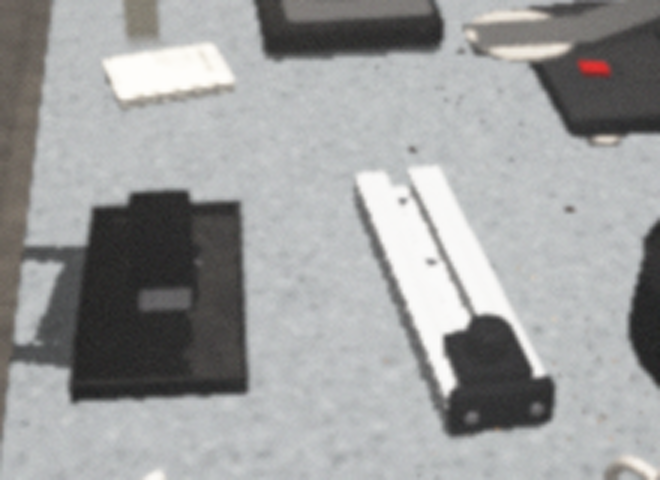

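The tab stop stands upright on the tray, with its tab top at crop (160,193) against (157,193) predicted. The knob stop is still in place at crop (488,345).

```bash
python3 -c "
from cell import *
print(job_done())"
```

```text
the job is handed in; nothing more can be done
None
```

The tab stop was slid out of the rail's open end and now stands upright on the bar tray, the knob stop is still in the rail, and the job was handed in at about 9.4 s on the robot's clock.

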